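# Build up a heel in the sprung heel jig

## Task

Build up a shoe heel in the grey heel jig: first the thick wooden heel block, then the flat leatherboard lift, then the rubber top piece from the sloping stand with its grooved face up. Each has its round end in the jig's V and its straight edge against the sprung jaw; press each one fully home, level and square, before adding the next, without ramming the jig. Leave the rest of the bench as it is.

Things in the scene. Friction and masses are not known exactly. Their poses are not given: they have to be found in the camera images.
- jig: Heel jig bolted to the bench: base plate 160 x 104 x 12 (local x -92 to +68). Origin: underside of base, below the pocket's centre; x points from sprung jaw to V. At +x two grey stops form a V touching the heel's round end; grey guides (x -38 to -26, inner faces y = +-30) at the straight-edge corners. Open sides for fingers from x = -24 to +20. Spring housing behind the jaw, 48 high.
- jaw: Aluminium sprung jaw at the pocket's -x end, 36 wide; axes and origin as the jig's, sliding along x. Stops, guides and jaw rise upright to 60 above the bench, then lean outward 25 degrees to 75 as a lead-in. Free, its face (local x = -32) stands 4 inside the heel's outline: a part must be pushed down past it (5 to 15 N), driving it back and pressing the part into the V.
- jig_seat (a point): Centre of the pocket floor, 12 above the bench; a seated part's origin lies straight above this point with its x along the point's x. Seated undersides: block 0, lift 36, top piece 46 above it; finished stack 58 high.
- heel_block: Wooden heel block, D-shaped (straight edge at local -x, sides parallel to x, half-round end of radius 28 at local +x), 72 long (x) x 56 wide (y) x 36 thick. Origin: centre of its underside, midway along its length; z is up through its upper face. 0.09 to 0.18 kg. Lies flat on the bench on its underside.
- heel_lift: Brown leatherboard heel lift, D-shaped (straight edge at local -x, sides parallel to x, half-round end of radius 28 at local +x), 72 long (x) x 56 wide (y) x 10 thick. Origin: centre of its underside, midway along its length; z is up through its upper face. Lies flat on the bench. (A smaller lift, 52 x 40, is a bystander.)
- top_piece: Black rubber top piece, D-shaped (straight edge at local -x, sides parallel to x, half-round end of radius 28 at local +x), 72 long (x) x 56 wide (y) x 12 thick. Origin: centre of its underside, midway along its length; z is up through its upper face. Grooves across the upper face. Lies on the stand, grooves up, tilted 28 degrees, round end low against its two pins.
- heel_block_back (a point): Point at the middle of the block's round end, on its underside edge, local (36, 0, 0).
- heel_lift_back (a point): Same point of the lift, local (36, 0, 0).
- top_piece_back (a point): Same point of the top piece, local (36, 0, 0).
- stand: Fixed wooden stand for the top piece, origin under its centre on the bench. Its plank, 40 wide (so the part overhangs 8 each side), slopes down along local x, away from the robot, at 28 degrees; its face passes 42 above the origin, below the part's centre. Two steel pins 12 high at the low end hold the part's round end. Its foot is 120 x 46 x 6.
- polish_tin: Flat round tin 82 across, 26 high; bystander on the bench. Origin: under its middle.
- hammer: Hammer 260 long; bystander on the bench. Origin: under its middle.
- glue_pot: Brass-coloured glue pot 82 across, 78 high, with a brush; bystander on the bench. Origin: under its middle.
- small_lift: Small brown D-shaped lift 52 x 40 x 10, not part of this heel; bystander on the bench. Origin: under its middle.
- shoe_last: Wooden shoe last about 240 long; bystander on the bench. Origin: under its middle.
- awl: Awl 145 long with a wooden handle; bystander on the bench. Origin: under its middle.
- bottle: Green glass bottle 64 across, 190 high; bystander on the bench. Origin: under its middle.
Things that resemble listed ones, but are neither listed nor needed, are in the scene too. Of the things like the top_piece, leave any that is blue, pink or purple; of the rest the smaller one is meant.

How it is judged:
By the outcome, as a careful person would: the job done as asked, in the order asked, and still so for the second after the job is handed in, with the robot touching nothing.
It also fails if it takes over 72 s, if anything falls off the work surface, if the arm or the gripper's body presses on something with over 40 N, if the wrist force passes 120 N, or if a joint passes its speed limit or range.

## Robot

A 6-joint arm with a two-finger parallel gripper is mounted at the origin on the work surface. World frame = base frame: x ahead of the robot, y to its left, z up, the work surface at z = 0. Lengths are in m, angles in rad, forces in N, time in s.
With the tool pointing down it reaches from about 0.375 to 0.925 m from the base axis. Payload 5.7 kg.
Tool frame: the origin (TCP) lies midway between the tips of the shut fingers; the grasp point (between the pads) lies 19 mm behind it; z points along the fingers, y is the line along which they close (so a half turn about z gives the same grasp; the last joint's range is limited). The gripper opens to 88 mm and grips with 3 to 60 N. Pads are 20 mm wide; open, the fingers measure 115 mm over their backs; the gripper's body (75 mm by 178 mm) begins 61 mm behind the grasp point.
Start: joints at [1.205, 0.359, 1.51, -0, 1.272, -0.115], TCP at [0.149, 0.581, 0.223] pointing down, gripper open.
Joint ranges: [-2.97, 2.97], [-1.01, 2.36], [0.21, 2.38], [-0.96, 4.11], [0.2, 2.71], [-2.98, 2.98]. Speed limits (rad/s): [2.39, 2.39, 3.14, 3.14, 3.14, 3.14].

## Interface

Orientations are given as a unit quaternion [x, y, z, w].
In Python, from plant import env, status, vision, order gives the robot as it stands. Calls block until the motion is done:
- env.movep(position, orientation): joint-space move of the TCP to a pose.
- env.movel(position, velocity=0.15, ori=None, until_force=None): straight line of the TCP; ori=None keeps the orientation; velocity is the mean speed in m/s. With until_force (N) it stops when the force on the tool has changed by that much, and returns True; else False.
- env.movej(angles): joint-space move.
- env.gripper_to(opening, squeeze=None): finger opening in m; squeeze is the grip in N (None keeps the last); returns when the fingers have stopped.
- env.dwell(seconds).
- env.inverse_kinematics(position, orientation): joint angles nearest the present ones, or None.
- status.get_state(): the state.
- vision.get_image(name): name is "side" or "top" or "wrist"; returns a dict with "frame" (480x640x3 uint8, red, green, blue), "K" (3x3 intrinsics, pixels), "pose" (4x4, takes a point from camera to world coordinates). Camera axes: x right, y up, looking along -z (the intrinsics and any distortion apply to the point x, -y, -z); pixel columns grow to the right and rows downward; lengths in m; the calibration is good to about 2 mm. A picture is of the moment at which its call begins. There is no depth.
A pose or a line that the arm cannot do raises env.PlanningError and nothing moves.
- order.hand_in(): hands the job in; it is judged then, once.
The state is a dict: "t": time; "qpos": joint angles; "dq": joint speeds; "joint_efforts": joint torques, N m; "ee_pos": TCP position; "orientation": TCP orientation; "contact_force": force on the tool from outside, world axes, zero at the start; "moment": the same for the moment, N m; "grip_width": finger opening in m; "grasp_force": force on a finger pad.
Only numpy, scipy, OpenCV 4.12 (cv2) and the standard library are available. Lean on these libraries where they do the work, as an engineer would, in place of code of your own. Each camera call takes 0.05 s, during which the arm holds its last target. There are 200 camera calls.

## Working session

There is one attempt and no reset: what is moved stays moved. The work goes in short steps, each a Python script; the robot and the scene stay as the last script left them, time stands still between calls to the robot, and variables do not carry over. Pictures are saved under pics/ and viewed, at most 10 in all, crops included, and the job is handed in when it is done.

```bash
ls; mkdir -p pics; python3 - <<'E'
from plant import env,status,vision,order
import cv2,numpy as np
s=status.get_state(); print(s['t'],s['ee_pos'],s['orientation'])
for n in ("top","side"):
    d=vision.get_image(n); cv2.imwrite(f"pics/{n}0.png",d["frame"][:,:,::-1]); np.savez(f"{n}0.npz",**d)
    print(n,{k:(v.tolist() if hasattr(v,'tolist') else v) for k,v in d.items() if k!="frame"})
E
```

```text
pics
0.0 [0.14866668 0.58061033 0.22182974] [ 1.25077095e-01  9.92146621e-01 -8.69215718e-04 -2.16593567e-04]
top {'K': [[547.6584145338073, 0.0, 323.0600483136807], [0.0, 547.6584145338073, 236.88210831685055], [0.0, 0.0, 1.0]], 'pose': [[-0.029194608627301995, 0.9952773026907884, -0.0925784293215625, 0.37780529130442103], [-0.9995042304000703, -0.027974810639890674, 0.014446569905190368, 0.028384038362224952], [0.01178847909876261, 0.09295429370508465, 0.9956005881086689, 1.5644645468088278], [0.0, 0.0, 0.0, 1.0]]}
side {'K': [[589.8832401118872, 0.0, 322.77444253442], [0.0, 589.8832401118872, 231.861161633631], [0.0, 0.0, 1.0]], 'pose': [[0.9615312939942866, 0.11983722705830703, -0.2471772839090366, 0.16909386324816436], [-0.2742432396513326, 0.4703907147393522, -0.8387629110735304, -1.1937981502034867], [0.015754877822898257, 0.8742834863463778, 0.4851599420055292, 0.7632752729242738], [0.0, 0.0, 0.0, 1.0]]}
```

View pics/top0.png

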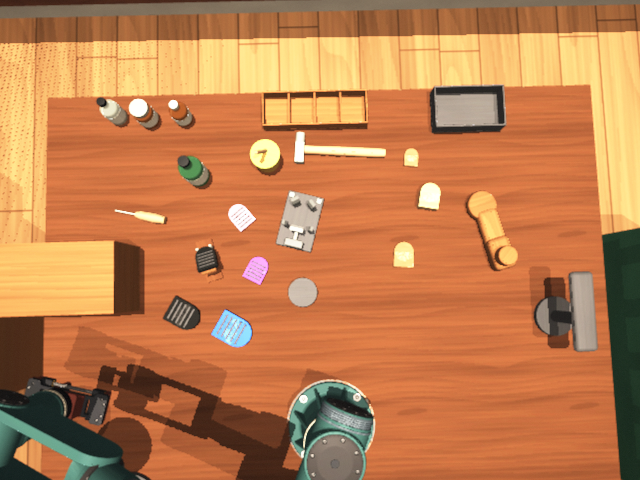

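View pics/side0.png

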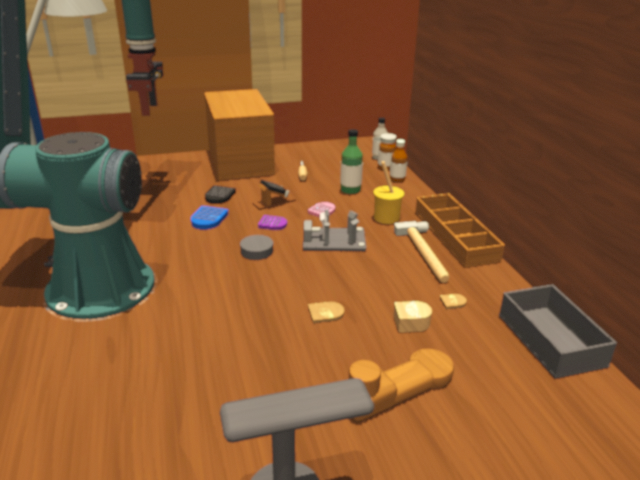

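Top view: jig at (300,221), with its jaw at (295,238) and the V toward (310,200). Block is at (429,196), lift at (403,255), small lift at (411,158) and the black top piece on its stand at (206,259). The side view agrees, and the larger black piece at (182,313) lies on the bench.

```bash
cat > h.py <<'E'
import numpy as np,cv2
from scipy.spatial.transform import Rotation as R
from plant import env,status,vision,order
def ray(d,uv):
    uv=np.atleast_2d(uv).astype(float); K=d["K"];P=d["pose"]
    c=np.c_[(uv[:,0]-K[0,2])/K[0,0],-(uv[:,1]-K[1,2])/K[1,1],-np.ones(len(uv))]
    return P[:3,3],c@P[:3,:3].T
def plane(d,uv,z):
    o,r=ray(d,uv); return o+r*((z-o[2])/r[:,2])[:,None]
def proj(d,X):
    K=d["K"];P=d["pose"]; c=(np.atleast_2d(X)-P[:3,3])@P[:3,:3]
    return np.c_[K[0,0]*c[:,0]/-c[:,2]+K[0,2],K[1,1]*-c[:,1]/-c[:,2]+K[1,2]]
def down(a,tilt=0):
    """tool z down, part x axis at yaw a; tool x along part x, y closes across; tilt>0: tool turned about part y so that it points at the face of a part sloping down along its x"""
    x=np.array([np.cos(a),np.sin(a),0]); z=np.array([0,0,-1.]); y=np.cross(z,x)
    M=R.from_matrix(np.c_[x,y,z])
    return (R.from_rotvec(tilt*np.array([-np.sin(a),np.cos(a),0]))*M)
def shot(n,name):
    d=vision.get_image(n); cv2.imwrite(f"pics/{name}.png",d["frame"][:,:,::-1]); np.savez(f"{name}.npz",**d); return d
def fit_q(p,r,near=None):
    """of the two half turns, the quaternion with reachable IK and smaller |joint 6|"""
    best=None
    for k in (0,1):
        q=(r*R.from_euler('z',np.pi*k)).as_quat(); j=env.inverse_kinematics(list(p),list(q))
        if j is not None and (best is None or abs(j[5])<abs(best[0])): best=(j[5],q,j)
    return best
E
python3 - <<'E'
from h import *
d=np.load("top0.npz")
for n,uv,z in [("block",(429,196),.036),("lift",(403,255),.01),("jig",(300,221),.012),("jaw",(295,238),.06),("V",(310,200),.06),("stand top",(206,259),.055),("tin",(302,292),.026),("bottle",(190,165),.1)]: print(n,plane(d,uv,z).round(3))
s=status.get_state(); w=shot("wrist","w0"); P=w["pose"]
M=R.from_quat(s['orientation']).as_matrix(); print("cam in tool",(M.T@(P[:3,3]-s['ee_pos'])).round(4),(M.T@P[:3,:3]).round(3),w["K"][0,0])
E
python3 -c "
import cv2
i=cv2.imread('pics/top0.png'); cv2.imwrite('pics/c0.png',cv2.resize(i[130:350,150:450],None,fx=2.6,fy=2.6,interpolation=cv2.INTER_CUBIC))"
```

```text
block [[ 0.628 -0.297  0.036]]
lift [[ 0.464 -0.22   0.01 ]]
jig [[0.57  0.07  0.012]]
jaw [[0.517 0.084 0.06 ]]
V [[0.622 0.04  0.06 ]]
stand top [[0.466 0.33  0.055]]
tin [[0.368 0.069 0.026]]
bottle [[0.72  0.362 0.1  ]]
cam in tool [ 6.860e-02  1.000e-04 -1.638e-01] [[-0.     0.967  0.254]
 [ 1.     0.    -0.   ]
 [-0.     0.254 -0.967]] 376.3945989323005
```

View pics/c0.png

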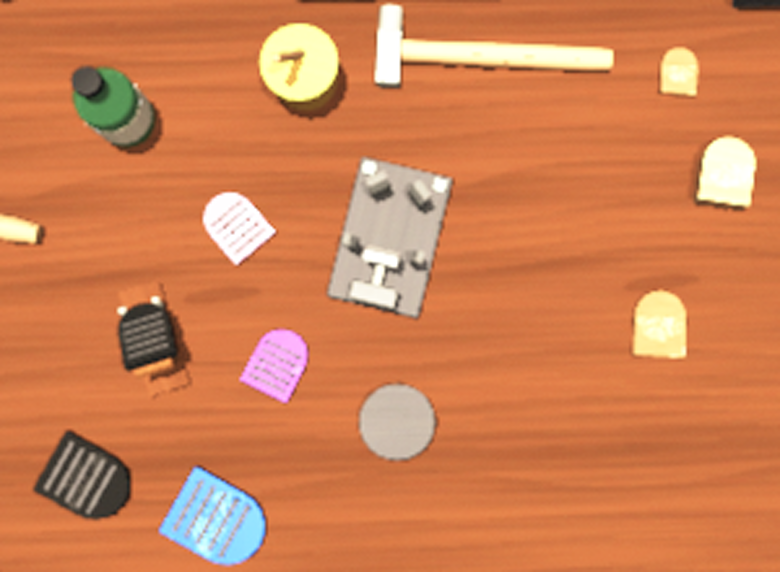

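The crop shows the jig with its V upward and jaw plus spring housing below. The part on the stand has its round end up the image at the two pins (125,300) and (155,300). Next I take close wrist views.

```bash
python3 - <<'E'
from h import *
for n,p,a in [("ws",(.466,.33,.17),.13),("wj",(.565,.063,.17),-.26),("wb",(.628,-.297,.14),0),("wl",(.464,-.22,.12),0)]:
    b=fit_q(p,down(a)); env.movep(list(p),list(b[1])); shot("wrist",n); print(n,status.get_state()['t'],b[0])
im=[cv2.imread(f"pics/{n}.png") for n in ("ws","wj","wb","wl")]
m=np.vstack([np.hstack(im[:2]),np.hstack(im[2:])]); cv2.imwrite("pics/m1.png",cv2.resize(m,(800,600),interpolation=cv2.INTER_AREA))
E
```

```text
ws 1.7083 -1.2055759362193148
wj 2.8583 -1.321245081571057
wb 4.925 1.0296939491241828
wl 5.7333 0.9934720035950049
```

View pics/m1.png

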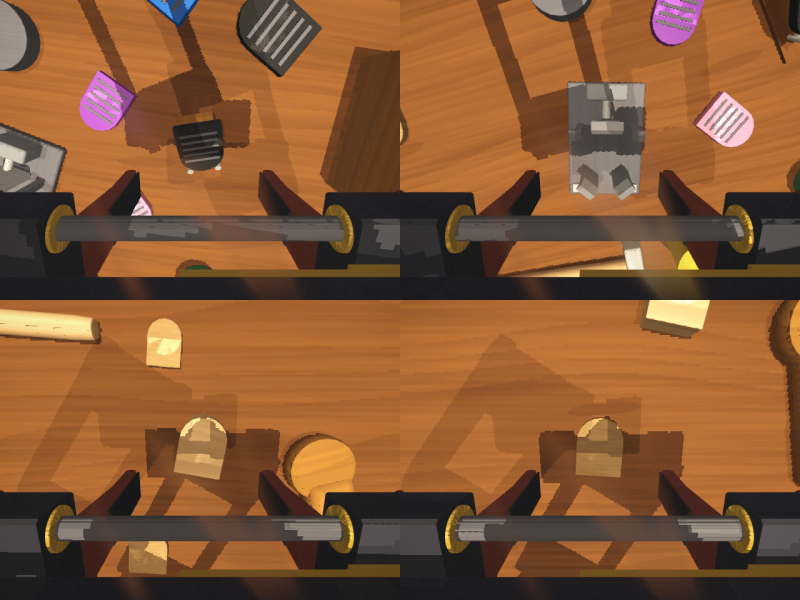

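Montage of four wrist views: stand (198,145), jig (605,140), block (203,447), lift (600,447). All four are in view but partly shaded by the gripper. I segment them and check the outlines at full resolution.

```bash
cat > seg.py <<'E'
from h import *
def mask(n,box,kind):
    f=cv2.imread(f"pics/{n}.png"); hsv=cv2.cvtColor(f,cv2.COLOR_BGR2HSV).astype(int); H,S,V=hsv[...,0],hsv[...,1],hsv[...,2]
    if kind=="pale": m=(H>=15)&(H<40)
    if kind=="grey": m=(S<50)
    if kind=="black": m=(V<75)&(S<110)
    k=np.zeros(m.shape,np.uint8); x0,y0,x1,y1=box; k[y0:y1,x0:x1]=m[y0:y1,x0:x1]*255
    k=cv2.morphologyEx(k,cv2.MORPH_OPEN,np.ones((3,3)))
    cs,_=cv2.findContours(k,cv2.RETR_EXTERNAL,cv2.CHAIN_APPROX_NONE); c=max(cs,key=cv2.contourArea)
    return f,c
boxes={"ws":((240,160,400,290),"black"),"wj":((250,110,410,340),"grey"),"wb":((260,170,390,300),"pale"),"wl":((260,170,390,300),"pale")}
E
python3 - <<'E'
from seg import *
out=[]
for n,(b,k) in boxes.items():
    f,c=mask(n,b,k); d=np.load(n+".npz"); print(n,cv2.contourArea(c),cv2.minAreaRect(c))
    s=4; cx,cy=(b[0]+b[2])//2,(b[1]+b[3])//2; w,h=(100,75) if n!="wj" else (120,120)
    g=cv2.resize(f[cy-h:cy+h,cx-w:cx+w],None,fx=s,fy=s,interpolation=cv2.INTER_NEAREST)
    q=((c-[cx-w,cy-h])*s+s//2).astype(np.int32)
    g2=g.copy(); cv2.polylines(g2,[q],True,(0,255,0),1); out.append(cv2.resize(g2,(400,300) if n!="wj" else (400,400),interpolation=cv2.INTER_AREA)[:300])
    if n=="wj": out[-1]=cv2.resize(g2,(400,300))
cv2.imwrite("pics/m2.png",np.vstack([np.hstack(out[:2]),np.hstack(out[2:])]))
E
```

```text
ws 4261.5 ((319.2684326171875, 233.6714630126953), (76.73030090332031, 77.38944244384766), 81.38435363769531)
wj 17834.0 ((328.67218017578125, 224.62933349609375), (123.20787811279297, 186.23521423339844), 0.5846304297447205)
wb 6614.0 ((323.1881103515625, 232.427734375), (76.06632232666016, 99.03136444091797), 9.950627326965332)
wl 6094.0 ((319.3574523925781, 234.6746368408203), (73.42845153808594, 93.33687591552734), 4.23639440536499)
```

View pics/m2.png

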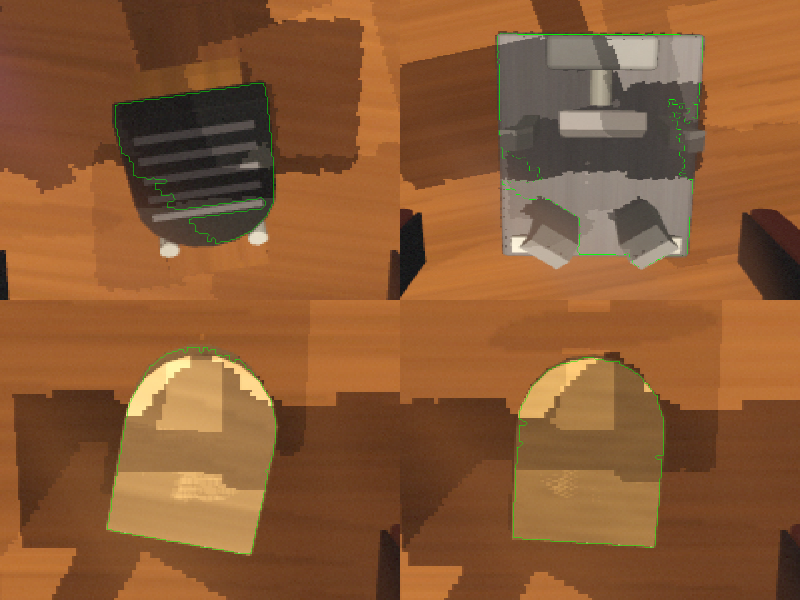

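Outlines fit well. The block and lift contours are clean, and all plate edges of the jig are usable: jaw side at row ~131, V side at row ~309. For the top piece, the straight edge from (113,104) to (265,83) in its crop is clean. Now I compute the poses.

```bash
cat > meas.py <<'E'
from seg import *
def line(P):
    v=cv2.fitLine(P.astype(np.float32),cv2.DIST_HUBER,0,.01,.001).ravel(); return v[2:],v[:2]
def cross(a,b):
    t=np.linalg.solve(np.c_[a[1],-b[1]],b[0]-a[0]); return a[0]+t[0]*a[1]
def unit_yaw(v,s): v=v if v@s>0 else -v; return np.arctan2(v[1],v[0])
def dpart(n,z,thr=3):
    f,c=mask(n,*boxes[n]); d=np.load(n+".npz"); W=plane(d,c[:,0],z)[:,:2]
    # x axis approx +x world
    a=np.radians(-8 if n=="wb" else 0)
    for _ in range(4):
        u=np.array([np.cos(a),np.sin(a)]);v=np.array([-u[1],u[0]]); X=W@u;Y=W@v
        lo=X.min(); ym,yM=Y.min(),Y.max(); inner=(X>lo+.006)&(X<lo+.036)
        L=line(W[inner&(Y>yM-.003)]);Rr=line(W[inner&(Y<ym+.003)]);B=line(W[(X<lo+.004)&(Y>ym+.006)&(Y<yM-.006)])
        aL,aR=unit_yaw(L[1],u),unit_yaw(Rr[1],u); aB=unit_yaw(np.array([-B[1][1],B[1][0]]),u)
        a=(aL+aR+aB)/3
    c1,c2=cross(L,B),cross(Rr,B); u=np.array([np.cos(a),np.sin(a)])
    print(n,"yaws",np.degrees([aL,aR,aB]).round(2),"width",np.linalg.norm(c1-c2).round(4),"len",(W@u).max()-lo)
    return (c1+c2)/2+.036*u,a
if __name__=="__main__":
    res={}
    res["block"]=dpart("wb",.036); res["lift"]=dpart("wl",.010)
    f,c=mask("wj",*boxes["wj"]); d=np.load("wj.npz"); c=c[:,0].astype(float)
    top=line(c[(c[:,1]<140)&(c[:,0]>275)&(c[:,0]<385)&(c[:,1]<136)]); bot=line(c[(c[:,1]>304)&(c[:,0]>318)&(c[:,0]<335)]); print(top,bot)
    l=line(c[(c[:,0]<275)&(c[:,1]>140)&(c[:,1]<195)]); r=line(c[(c[:,0]>380)&((c[:,1]>285)&(c[:,1]<303)|(c[:,1]>140)&(c[:,1]<170))])
    q=np.array([cross(top,l),cross(top,r),cross(bot,r),cross(bot,l)]); W=plane(d,q,.012)[:,:2]; print(q.round(1))
    print("jig sides",[np.linalg.norm(W[i]-W[(i+1)%4]).round(4) for i in range(4)])
    u=(W[2]+W[3]-W[0]-W[1]); a=np.arctan2(u[1],u[0]); w=W[1]-W[0];w2=W[2]-W[3]; print("jig yaw",np.degrees(a),np.degrees([np.arctan2(-w[0],w[1]),np.arctan2(-w2[0],w2[1])]))
    print([np.degrees(np.arctan2(*(W[j]-W[i])[::-1])) for i,j in ((0,3),(1,2))])
    res["jig"]=(W.mean(0)+.012*np.array([np.cos(a),np.sin(a)]),a)
    d=np.load("ws.npz")
    q=np.array([[113,104],[265,83]])/2+[220,150]; qc=np.array([[198,174]])/2+[220,150]
    for z,o in ((.0589,.0318),(.0695,.0262)):
        W=plane(d,q,z)[:,:2]; e=W[1]-W[0]; n=np.array([-e[1],e[0]])/np.linalg.norm(e); n=n if n[0]>0 else -n
        print("stand",z,np.linalg.norm(e),np.degrees(np.arctan2(n[1],n[0])),W.mean(0)+o*n, "groove:",plane(d,qc,.0526)[0,:2]-.0056*n)
    for k,v in res.items(): print(k,v[0].round(4),np.degrees(v[1]).round(2))
E
python3 meas.py
```

```text
wb yaws [-10.57  -9.5  -10.51] width 0.0554 len 0.07455158729654565
wl yaws [-4.78 -2.95 -3.87] width 0.0555 len 0.07219338088816396
(array([336.3, 132. ], dtype=float32), array([1., 0.], dtype=float32)) (array([325.9, 308. ], dtype=float32), array([1., 0.], dtype=float32))
[[269.  132. ]
 [391.8 132. ]
 [381.7 308. ]
 [269.  308. ]]
jig sides [np.float64(0.101), np.float64(0.1571), np.float64(0.1046), np.float64(0.1571)]
jig yaw -16.10252527648262 [-14.85193701 -14.87341502]
[np.float64(-16.764340076710297), np.float64(-15.44054186127352)]
stand 0.0589 0.056292361765545744 15.338886195337475 [0.46808898 0.33222755] groove: [0.46336668 0.32987499]
stand 0.0695 0.0541222564574054 15.338886195337455 [0.46115483 0.33066486] groove: [0.46336668 0.32987499]
block [ 0.6308 -0.2991] -10.19
lift [ 0.4669 -0.2218] -3.87
jig [0.5811 0.068 ] -16.1
```

Block and lift measurements look consistent. The jig edges and the stand need a second, closer look.

```bash
python3 - <<'E'
from h import *
a=np.radians(15.3)
g=np.array([.468+.0056*np.cos(a),.332+.0056*np.sin(a),.0526]); T=np.radians(28)
r=down(a,T); z=r.as_matrix()[:,2]
for k in (0,1):
    for h in (-.005,.03,.10):
        p=g-z*h; q=(r*R.from_euler('z',np.pi*k)).as_quat(); print(k,h,env.inverse_kinematics(list(p),list(q)))
aj=np.radians(-15.3)
p=[.581+.0*np.cos(aj),.068,.15]; env.movep(p,list(down(aj).as_quat())); shot("wrist","wj2")
p=g-z*.09; q=r.as_quat(); 
try: env.movep(list(p),list(q)); shot("wrist","ws2")
except env.PlanningError as e: print("plan",e)
print(status.get_state()['t'])
A=cv2.imread("pics/wj2.png"); B=cv2.imread("pics/ws2.png")
if B is not None: cv2.imwrite("pics/m3.png",np.hstack([cv2.resize(A[80:380,220:420],(400,600),interpolation=cv2.INTER_CUBIC),cv2.resize(B[80:380,220:420],(400,600),interpolation=cv2.INTER_CUBIC)]))
else: cv2.imwrite("pics/m3.png",A)
E
```

```text
0 -0.005 [0.44102947 0.77692723 1.32816184 0.08147263 1.519088   1.72054473]
0 0.03 [0.4372892  0.76151064 1.26923437 0.07964836 1.59345551 1.72324946]
0 0.1 [0.43026379 0.74313064 1.13702981 0.07752891 1.74408671 1.72859398]
1 -0.005 [ 0.44102947  0.77692723  1.32816184  0.08147263  1.519088   -1.42104793]
1 0.03 [ 0.4372892   0.76151064  1.26923437  0.07964836  1.59345551 -1.41834319]
1 0.1 [ 0.43026379  0.74313064  1.13702981  0.07752891  1.74408671 -1.41299867]
8.125
```

View pics/m3.png

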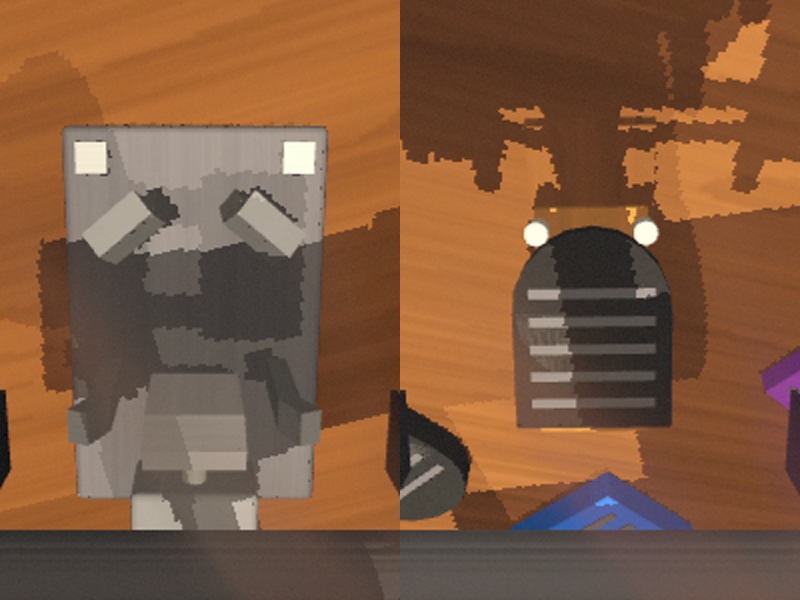

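Jig crop (scale 2, offset 220,80): plate corners at (63,126), (327,126), (313,497), (77,497), symmetric. Stand crop: top-face straight edge from (115,427) to (272,427), middle groove at row 348, round end at row 225.

```bash
python3 - <<'E'
from h import *
o=np.array([220,80])
d=np.load("wj2.npz"); W=plane(d,np.array([[77,497],[313,497],[327,126],[63,126]])/2+o-.25,.012)[:,:2]
print("sides",[np.linalg.norm(W[i]-W[(i+1)%4]).round(4) for i in range(4)])
ang=lambda v:np.degrees(np.arctan2(v[1],v[0])).round(2)
print("yaws",ang(W[3]-W[0]),ang(W[2]-W[1]),ang(W[0]-W[1])-90,ang(W[3]-W[2])-90)
a=np.radians(-15.3); u=np.array([np.cos(a),np.sin(a)])
print("centre",W.mean(0)+.012*u, "from V end", (W[2]+W[3])/2-.068*u)
d=np.load("ws2.npz"); q=np.array([[115,427],[272,427]])/2+o-.25
C=plane(d,q,.0695)[:,:2]; e=C[0]-C[1]; n=np.array([e[1],-e[0]])/np.linalg.norm(e); print("top", np.linalg.norm(e),ang(n),C.mean(0)+.0262*n)
print("groove centre",plane(d,np.array([[192.5,348]])/2+o-.25,.0526)[0,:2]-.0056*n)
zt=.042+.0106-.036*np.sin(np.radians(28)); zb=.042-.036*np.sin(np.radians(28)); 
for z,off in ((zt,.0318+.0056),(zb,.0318)): print("round",plane(d,np.array([[192.5,225]])/2+o-.25,z)[0,:2]-off*n)
E
```

```text
sides [np.float64(0.104), np.float64(0.1584), np.float64(0.1024), np.float64(0.1584)]
yaws -15.66 -15.07 -15.329999999999998 -15.319999999999993
centre [0.58239801 0.06814087] from V end [0.58159247 0.06826277]
top 0.05708249411839655 15.09 [0.46544628 0.33121947]
groove centre [0.45748851 0.32944824]
round [0.4670798  0.33196663]
round [0.46520618 0.33152735]
```

Jig is at (0.582, 0.068) with yaw -15.3°, and the stand at (0.466, 0.3315) with yaw 15.1°. Now the block.

```bash
cat >> h.py <<'E'
J=np.array([.5818,.0682]); AJ=np.radians(-15.35)
POSE={"block":((.6308,-.2991),np.radians(-10.2)),"lift":((.4669,-.2218),np.radians(-3.87))}
def u(a): return np.array([np.cos(a),np.sin(a)])
def at(c,a,dx,z): return list(np.r_[np.array(c)+dx*u(a),z])
def st(m=""):
    s=status.get_state(); e=np.r_[(np.array(s['ee_pos'])[:2]-J),0]; v=u(AJ)
    print(m,"t%.2f"%s['t'],"tcp",np.round(s['ee_pos'],4),"jigxy",np.round([e[:2]@v,e[1]*v[0]-e[0]*v[1]],4),"F",np.round(s['contact_force'],1),"M",np.round(s['moment'],2),"w%.4f g%.1f"%(s['grip_width'],s['grasp_force'])); return s
def pick(name,zt,dx=-.002,sq=40):
    c,a=POSE[name]; q=list(down(a).as_quat())
    env.movep(at(c,a,dx,zt+.07),q); env.gripper_to(.075); env.movel(at(c,a,dx,zt),.12,until_force=10); st("low")
    env.gripper_to(.04,sq); st("gripped"); env.movel(at(c,a,dx,zt+.09),.15)
def place(zt,dx=-.003,clear=.03,f=30):
    """zt: TCP height when seated"""
    q=list(down(AJ).as_quat()); env.movep(at(J,AJ,dx,.150),q); env.movel(at(J,AJ,dx,zt+clear),.12); st("above")
    hit=env.movel(at(J,AJ,dx,zt-.002),.04,until_force=f); st(f"pressed {hit}")
E
python3 - <<'E'
from h import *
q=list(down(np.radians(-10.2)).as_quat())
pick("block",.012); s=st("up")
if .05<s['grip_width']<.06: place(.024,clear=.075)
E
```

```text
low t11.63 tcp [ 0.6292 -0.299   0.0123] jigxy [ 0.143  -0.3416] F [ 0.3 -0.  -0.1] M [ 0.01  0.1  -0.03] w0.0750 g0.0
gripped t12.07 tcp [ 0.6294 -0.2991  0.0129] jigxy [ 0.1431 -0.3416] F [-0.9  0.4  4.2] M [0.01 0.17 0.03] w0.0559 g40.0
up t12.82 tcp [ 0.628  -0.2983  0.1011] jigxy [ 0.1416 -0.3412] F [-0.8  1.  -1.2] M [-0.04  0.13 -0.02] w0.0560 g40.0
above t14.80 tcp [0.5793 0.0685 0.099 ] jigxy [-0.0025 -0.0004] F [ 0.7 -0.  -2.3] M [ 0.01  0.15 -0.01] w0.0557 g40.0
pressed True t16.57 tcp [0.58   0.0688 0.0249] jigxy [-0.0019  0.0001] F [ 2.  -1.5  0.7] M [-0.23 -0.1   0.09] w0.0556 g40.0
```

```bash
cat >> h.py <<'E'
def release_press(ztop,dx=-.002,f=20):
    env.gripper_to(.075,20); st("released"); env.movel(at(J,AJ,dx,ztop+.03),.12); env.gripper_to(0.0,20)
    hit=env.movel(at(J,AJ,0.0,ztop-.004),.04,until_force=f); st(f"top press {hit}")
    env.movel(at(J,AJ,dx,.15),.15)
E
python3 - <<'E'
from h import *
release_press(.048); env.gripper_to(.075); shot("wrist","wj3"); st("end")
cv2.imwrite("pics/v3.png",cv2.resize(cv2.imread("pics/wj3.png")[80:380,220:420],(400,600),interpolation=cv2.INTER_CUBIC))
E
```

```text
released t17.09 tcp [0.5809 0.0687 0.0248] jigxy [-0.001   0.0002] F [ 0.3  0.1 -0.3] M [-0.    0.19 -0.02] w0.0751 g0.0
top press True t19.57 tcp [0.5811 0.0682 0.0484] jigxy [-0.0007 -0.0001] F [ 0.1 -0.5  7.1] M [ 0.    0.42 -0.  ] w0.0006 g3.7
end t21.67 tcp [0.5799 0.0687 0.15  ] jigxy [-0.002  0.   ] F [ 0.5 -1.2  0.4] M [ 0.    0.11 -0.02] w0.0750 g0.0
```

View pics/v3.png

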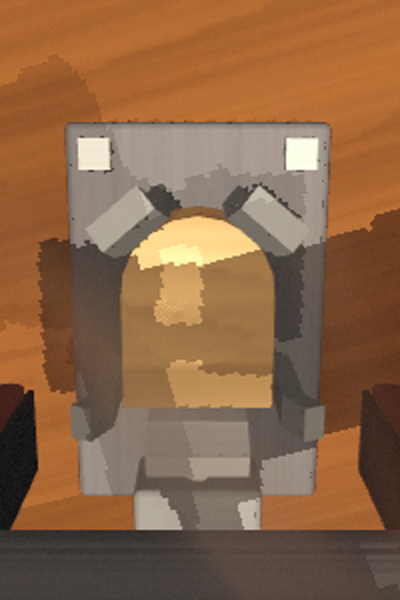

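The block sits square in the pocket: straight edge at row 408 against the jaw, round end touching both stops at rows 215–240. Top measured 48.4 mm, so it is home. Next the lift, with the seated centre checked from this image.

```bash
python3 - <<'E'
from h import *
d=np.load("wj3.npz"); C=plane(d,np.array([[120,408],[274,408]])/2+[220,80]-.25,.048)[:,:2]; e=C[0]-C[1]; n=np.array([e[1],-e[0]])/np.linalg.norm(e)
print(np.linalg.norm(e),np.degrees(np.arctan2(n[1],n[0])),C.mean(0)+.036*n)
pick("lift",.002); s=st("up")
if .05<s['grip_width']<.06: place(.050,clear=.05)
E
```

```text
0.05792148454695814 -15.349057492131067 [0.58159305 0.06870072]
low t23.73 tcp [ 4.639e-01 -2.208e-01  4.000e-04] jigxy [-0.0372 -0.3099] F [-0.2  0.6  5.7] M [-0.14  0.29 -0.02] w0.0748 g3.1
gripped t24.18 tcp [ 4.642e-01 -2.213e-01  4.000e-04] jigxy [-0.0367 -0.3103] F [-0.4 -1.9  6.2] M [-0.36  0.23  0.02] w0.0558 g40.7
up t24.94 tcp [ 0.4643 -0.2212  0.0914] jigxy [-0.0367 -0.3102] F [-1.  -0.3 -0.5] M [0.04 0.15 0.  ] w0.0550 g40.0
above t26.72 tcp [0.579  0.0683 0.1   ] jigxy [-0.0027 -0.0006] F [-0.2  0.7 -0.9] M [0.03 0.11 0.05] w0.0556 g40.0
pressed False t28.17 tcp [0.5796 0.0689 0.0483] jigxy [-0.0023  0.0001] F [ 3.1 -0.7  1. ] M [-0.13 -0.4  -0.05] w0.0556 g40.3
```

```bash
python3 - <<'E'
from h import *
release_press(.058); env.gripper_to(.075); shot("wrist","wj4"); st("end")
d=np.load("wj4.npz")
cv2.imwrite("pics/v4.png",cv2.resize(cv2.imread("pics/wj4.png")[80:380,220:420],(400,600),interpolation=cv2.INTER_CUBIC))
E
```

```text
released t28.69 tcp [0.5786 0.069  0.0479] jigxy [-0.0033 -0.    ] F [-0.3  0.3 -0.4] M [-0.    0.1  -0.01] w0.0750 g0.0
top press True t31.07 tcp [0.5811 0.0683 0.0584] jigxy [-0.0007 -0.0001] F [-1.9 -0.3  8. ] M [ 0.02  0.39 -0.02] w0.0005 g3.7
end t33.09 tcp [0.5799 0.0687 0.15  ] jigxy [-0.002 -0.   ] F [ 0.5  0.3 -1.4] M [0.   0.16 0.01] w0.0750 g0.0
```

View pics/v4.png

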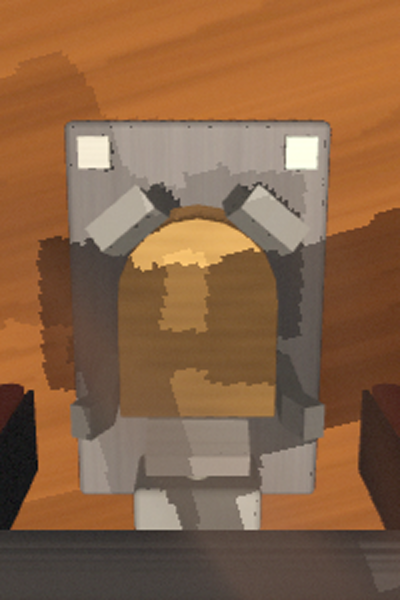

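The lift is square in the pocket: straight edge at row 416, round end touching both stops, top at 58.4 mm. Now the top piece, gripped square to its slope.

```bash
python3 - <<'E'
from h import *
d=np.load("wj4.npz"); C=plane(d,np.array([[120,416],[274,416]])/2+[220,80]-.25,.058)[:,:2]; e=C[0]-C[1]; n=np.array([e[1],-e[0]])/np.linalg.norm(e)
print(np.linalg.norm(e),np.degrees(np.arctan2(n[1],n[0])),C.mean(0)+.036*n)
r=down(np.radians(15.1),np.radians(28)); M=r.as_matrix(); q=list(r.as_quat())
g=np.array([.4662,.3315,.042])-.002*M[:,0]-.002*M[:,2]
env.movep(list(g-.09*M[:,2]),q); env.movel(list(g),.08,until_force=10); s=st("low"); print("along normal",(s['ee_pos']-g)@M)
env.gripper_to(.04,40); s=st("gripped"); print((s['ee_pos']-g)@M)
env.movel(list(g-.09*M[:,2]),.12); s=st("up")
if .05<s['grip_width']<.06:
    place(.060,clear=.05)
E
```

```text
0.055928913466361835 -15.376344014674034 [0.58193188 0.06853824]
low t35.47 tcp [0.466  0.3315 0.0451] jigxy [-0.1814  0.2233] F [ 0.6 -0.2 -0.8] M [ 0.05 -0.14 -0.02] w0.0748 g0.0
along normal [ 3.98539888e-04 -8.93790221e-05 -6.42532025e-04]
gripped t35.91 tcp [0.4657 0.3314 0.0449] jigxy [-0.1816  0.2231] F [ 1.  -0.3  1.3] M [ 0.01 -0.13 -0.01] w0.0558 g40.0
[ 1.67735516e-04 -3.27065399e-05 -3.16758420e-04]
up t36.81 tcp [0.5054 0.342  0.1235] jigxy [-0.1461  0.2438] F [-0.2  0.1 -1.8] M [ 0.02 -0.1   0.04] w0.0556 g40.0
above t38.39 tcp [0.5788 0.0698 0.1095] jigxy [-0.0033  0.0007] F [-0.2  0.6 -1.3] M [0.02 0.13 0.  ] w0.0559 g40.0
pressed False t39.84 tcp [0.5799 0.0689 0.0601] jigxy [-0.0021  0.0001] F [-3.7 -1.7 17.2] M [0.07 0.73 0.15] w0.0558 g40.0
```

```bash
python3 - <<'E'
from h import *
release_press(.070,f=25); env.gripper_to(.075); shot("wrist","wj5"); st("end")
env.movep([.45,0.,.30],list(down(0).as_quat())); d=shot("side","s5"); shot("top","t5")
a=cv2.resize(cv2.imread("pics/wj5.png")[80:380,220:420],(400,600),interpolation=cv2.INTER_CUBIC)
b=cv2.imread("pics/s5.png"); uv=proj(d,[[J[0],J[1],.05]])[0].astype(int); b=b[uv[1]-60:uv[1]+60,uv[0]-80:uv[0]+80]
t=cv2.imread("pics/t5.png")[90:390,80:520]
cv2.imwrite("pics/v5.png",np.hstack([a,np.vstack([cv2.resize(b,(400,300),interpolation=cv2.INTER_CUBIC),cv2.resize(t,(400,300))])]))
E
```

```text
released t40.37 tcp [0.5787 0.069  0.0577] jigxy [-0.0032 -0.    ] F [ 0.2 -0.  -0.2] M [ 0.03  0.14 -0.01] w0.0748 g0.0
top press True t42.77 tcp [0.5811 0.0683 0.0703] jigxy [-0.0007 -0.0001] F [-1.9 -0.3  7.5] M [-0.02  0.36 -0.  ] w0.0005 g3.9
end t44.71 tcp [0.5799 0.0687 0.15  ] jigxy [-0.002  0.   ] F [-0.7  0.3 -0.4] M [0.06 0.14 0.02] w0.0748 g0.0
```

View pics/v5.png

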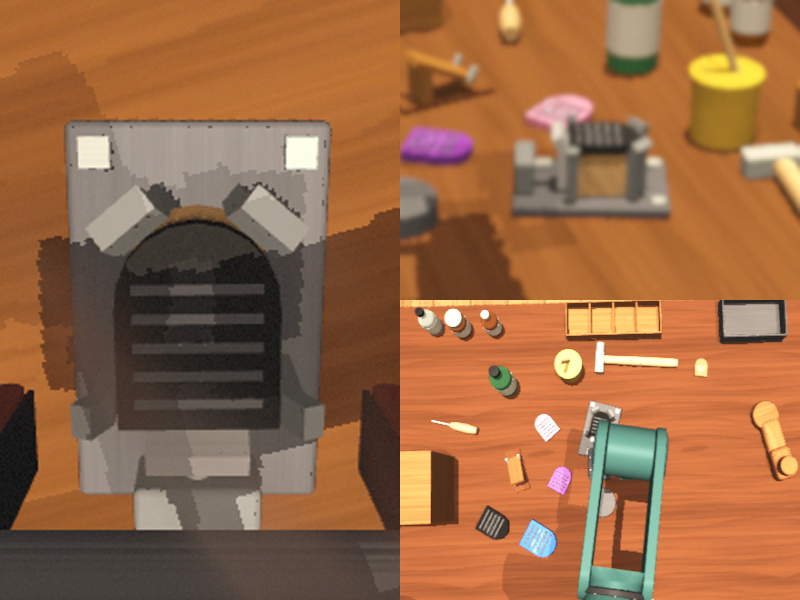

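The stack is grooved face up and level, with its straight edge at row 430 and all bystanders in place. I check the projected position of the top piece before handing in.

```bash
python3 - <<'E'
from h import *
v=u(AJ); S=np.array([.5818,.0686])
for n,z in (("wj3",.048),("wj4",.058),("wj5",.070)):
    d=np.load(n+".npz"); w=np.array([-v[1],v[0]])
    print(n,[((proj(d,[np.r_[S+x*v+y*w,z]])[0]-[220,80]+.25)*2).round(1).tolist() for x,y in ((-.036,.028),(-.036,-.028),(.036,0))])
g=cv2.cvtColor(cv2.imread("pics/wj5.png"),cv2.COLOR_BGR2GRAY)
print(g[290:300,[290,300,310,320,330,340,350]].T, g[185:197,317])
E
```

```text
wj3 [[122.7, 407.4], [271.6, 407.4], [197.1, 215.4]]
wj4 [[119.9, 416.4], [274.1, 416.3], [196.9, 217.8]]
wj5 [[116.5, 429.4], [277.5, 429.4], [196.8, 222.4]]
[[ 56  60  57  58  63 105 122 123 120 122]
 [ 59  59  59  58  60  99 116 115 117 117]
 [ 59  59  60  59  61 117 116 118 116 115]
 [ 56  59  59  60  60 132 133 133 133 131]
 [ 50  51  50  55  71 135 134 135 135 134]
 [ 45  46  48  51  69 136 136 136 134 134]
 [ 42  44  46  47  55  89  89  89  85  89]] [103 100  89  75  55  26  29  56  54  54  50  53]
```

Each part's outline falls within about 1 px of where a seated part should appear, level and square.

```bash
python3 -c "
from plant import order,status
print(order.hand_in(), status.get_state()['t'])"
```

```text
the job is handed in; nothing more can be done
the job is handed in; nothing more can be done
```

The heel is built in the jig in the order asked: block, then lift, then top piece with its grooves up. Each was pressed home with the top measured within 0.5 mm of nominal, and the job is handed in at under 50 s.

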